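# Lids back on the vanity canisters

## Robot

A 6-joint arm with a two-finger parallel gripper is mounted at the origin on the work surface. World frame = base frame: x ahead of the robot, y to its left, z up, the work surface at z = 0. Lengths are in m, angles in rad, forces in N, time in s.
With the tool pointing down it reaches from about 0.3 to 0.775 m from the base axis. Payload 14.6 kg.
Tool frame: the origin (TCP) lies midway between the tips of the shut fingers; the grasp point (between the pads) lies 19 mm behind it (ctrl.pinch_z is the distance from the TCP to the grasp point, in m); z points along the fingers, y is the line along which they close (so a half turn about z gives the same grasp; the last joint's range is limited). The gripper opens to 94 mm and grips with 3 to 60 N. Pads are 16 mm wide; open, the fingers measure 119 mm over their backs; the gripper's body (75 mm by 177 mm) begins 78 mm behind the grasp point.
Start: joints at [1.236, 0.3, 1.521, -0, 1.321, -0.067], TCP at [0.146, 0.53, 0.205] pointing down, gripper open.
Joint ranges: [-3.03, 3.03], [-0.79, 2.21], [0.23, 2.52], [-1.04, 4.18], [0, 3.07], [-2.55, 2.55]. Speed limits (rad/s): [2.22, 2.22, 2.57, 3.14, 3.14, 3.14].

## Interface

Orientations are given as [roll, pitch, yaw] about the fixed x, y, z axes, in that order (R = Rz(yaw) Ry(pitch) Rx(roll)).
In Python, from station import ctrl gives the robot as it stands.
- The arm moves only by the tool jog_arm, never from a script. Its argument "motion" is a list of rows, each a list of 7 numbers: the shift along the tool's x, y, z in m, then the turn, a rotation vector about the tool's x, y, z in rad, then the opening, from -1 (shut) to 1 (fully open). In form: [[tx, ty, tz, rx, ry, rz, gripper], ...]. A call has 1 to 5 rows; each row shifts and turns the commanded pose from where the row before left it, along the tool's axes as they then stand; what a row does not reach is not made up. A row lasts 1/10 s, in which the tool goes at most 50 mm and 8.59 degrees, less where a joint would pass 70% of its speed; a pose out of reach is approached as far as the arm can. A call is refused whole if a number of a shift passes 0.05 or a number of a turn 0.15, either way. A call with a gripper value outside its range is refused whole. The fingers move at their own pace and stop on an object; "squeeze" is the grip in N (left out, the last holds). Time passes only in rows, so rows that do not move let the fingers close. It gives the time, the measured TCP pose, the force, the opening and the grip force at its end, in the units of the state.
- ctrl.get_obs(): the state, without advancing time (a new reading comes with each control period).
- ctrl.camera(name): name is "side" or "top"; returns the picture (400x640x3 uint8, red, green, blue); there is no depth.
- ctrl.camera_model(name): a dict with "intrinsics" (3x3 intrinsics, pixels), "k1" (the pictures are not rectified: a ray, as slopes to the right and down, at radius r is drawn at 1 + k1 r^2 times it, then the intrinsics apply), "rvec" (rotation vector, rad) and "tvec" (3), from world to camera coordinates, as OpenCV has them. Camera axes: x right, y down, z forward; pixel columns grow to the right and rows downward; lengths in m; the calibration is good to about 2 mm. A picture is of the moment at which its call begins. camera_model takes no time and is no camera call.
- ctrl.hand_in(): hands the job in; it is judged then, once.
The state is a dict: "time_s": time; "qpos": joint angles; "joint_vel": joint speeds; "tau": joint torques, N m; "ee_pos": TCP position; "eef_rot": TCP orientation; "force": force on the tool from outside, world axes, zero at the start; "moment": the same for the moment, N m; "grip_width": finger opening in m; "grip_force": force on a finger pad.
Only numpy, scipy, OpenCV 4.12 (cv2) and the standard library are available. Lean on these libraries where they do the work, as an engineer would, in place of code of your own. Each camera call takes 0.05 s, during which the arm holds its last target. There are 200 camera calls.

## Task

Close up the four open frosted glass canisters on the vanity: pick each wooden knob lid out of the clutter and set it gently on the canister of its own size, so that it sits level and fully home on the rim. Leave the canisters standing where they are, and do not disturb the powder compact or the mirror on its stand.

Things in the scene. Friction and masses are not known exactly. Their poses are not given: they have to be found in the camera images.
- lid_xl_knob (a point): The largest of four round dark brown wooden lids, lying knob up: clear tapered stopper below, 76 mm across at its foot, 86 mm at its top, 8 mm high; disc 100 mm across, 6 mm thick (its top 14 mm above the table); central upright knob, 22 mm across, 22 mm tall, to hold it by. Point: middle of the knob, 25 mm above the foot of the stopper, 17 mm above the disc's underside, 11 mm above its top. z up.
- lid_l_knob (a point): The second largest of four round dark brown wooden lids, lying knob up: clear tapered stopper below, 62 mm across at its foot, 72 mm at its top, 8 mm high; disc 86 mm across, 6 mm thick (its top 14 mm above the table); central upright knob, 22 mm across, 22 mm tall, to hold it by. Point: middle of the knob, 25 mm above the foot of the stopper, 17 mm above the disc's underside, 11 mm above its top. z up.
- lid_m_knob (a point): The second smallest of four round dark brown wooden lids, lying knob up: clear tapered stopper below, 48 mm across at its foot, 58 mm at its top, 8 mm high; disc 72 mm across, 6 mm thick (its top 14 mm above the table); central upright knob, 22 mm across, 22 mm tall, to hold it by. Point: middle of the knob, 25 mm above the foot of the stopper, 17 mm above the disc's underside, 11 mm above its top. z up.
- lid_s_knob (a point): The smallest of four round dark brown wooden lids, lying knob up: clear tapered stopper below, 34 mm across at its foot, 44 mm at its top, 8 mm high; disc 58 mm across, 6 mm thick (its top 14 mm above the table); central upright knob, 22 mm across, 22 mm tall, to hold it by. Point: middle of the knob, 25 mm above the foot of the stopper, 17 mm above the disc's underside, 11 mm above its top. z up.
- jar_xl_mouth (a point): The largest of four open frosted glass canisters, round, straight-sided, upright, loose: 100 mm across, mouth 92 mm across, wall 4 mm, 52 mm tall, about 0.4 kg. Point: centre of its mouth, level with the rim; z up. With its lid home the disc lies on the rim, the middle of the knob 17 mm above this point; the stopper's top has 3 mm play all round.
- jar_l_mouth (a point): The second largest of four open frosted glass canisters, round, straight-sided, upright, loose: 86 mm across, mouth 78 mm across, wall 4 mm, 52 mm tall, about 0.35 kg. Point: centre of its mouth, level with the rim; z up. With its lid home the disc lies on the rim, the middle of the knob 17 mm above this point; the stopper's top has 3 mm play all round.
- jar_m_mouth (a point): The second smallest of four open frosted glass canisters, round, straight-sided, upright, loose: 72 mm across, mouth 64 mm across, wall 4 mm, 48 mm tall, about 0.25 kg. Point: centre of its mouth, level with the rim; z up. With its lid home the disc lies on the rim, the middle of the knob 17 mm above this point; the stopper's top has 3 mm play all round.
- jar_s_mouth (a point): The smallest of four open frosted glass canisters, round, straight-sided, upright, loose: 58 mm across, mouth 50 mm across, wall 4 mm, 45 mm tall, about 0.18 kg. Point: centre of its mouth, level with the rim; z up. With its lid home the disc lies on the rim, the middle of the knob 17 mm above this point; the stopper's top has 3 mm play all round.
- compact: A closed round beige plastic powder compact, 72 mm across and 17 mm tall, among the canisters and lids; a bystander. Origin at the centre of its underside.
- mirror: A round mirror 104 mm across in a spring clip on a chrome stand with a round foot 96 mm across, 190 mm tall in all, standing loose at the left; a bystander. Origin at the centre of the foot's underside.
Things that resemble listed ones, but are neither listed nor needed, are in the scene too. Leave any orange look-alike of the part that bears lid_l_knob alone.

How it is judged:
At the end, for the whole second after the job is handed in: Each of the four lids sits on the canister of its own size: centred on the mouth within 8 mm, its disc down on the rim within 2.5 mm, level within 4 degrees, with all canisters upright and everything released and at rest (horizontal distance between lid_xl_knob and jar_xl_mouth below 0.008 m and z of lid_xl_knob in the frame of jar_xl_mouth between 0.0145 and 0.0195 m and angle between each of lid_xl_knob, jar_xl_mouth, lid_l_knob, jar_l_mouth, lid_m_knob, jar_m_mouth, lid_s_knob, jar_s_mouth's own z axis and vertical below 0.07 rad and linear speed of each of lid_xl, jar_xl, lid_l, jar_l, lid_m, jar_m, lid_s, jar_s below 0.02 m/s and horizontal distance between lid_l_knob and jar_l_mouth below 0.008 m and z of lid_l_knob in the frame of jar_l_mouth between 0.0145 and 0.0195 m and horizontal distance between lid_m_knob and jar_m_mouth below 0.008 m and z of lid_m_knob in the frame of jar_m_mouth between 0.0145 and 0.0195 m and horizontal distance between lid_s_knob and jar_s_mouth below 0.008 m and z of lid_s_knob in the frame of jar_s_mouth between 0.0145 and 0.0195 m); the robot touches nothing.
It fails at once if a canister is tipped by more than 20 degrees or shifted more than 40 mm from where it stood (angle between any of jar_xl_mouth, jar_l_mouth, jar_m_mouth, jar_s_mouth's own z axis and vertical above 0.35 rad or distance of any of jar_xl_mouth, jar_l_mouth, jar_m_mouth, jar_s_mouth from where it was at the start of the episode above 0.04 m).
It fails at once if a lid is pressed or banged on a canister with more than 50 N (contact force between any of lid_xl, lid_l, lid_m, lid_s and jar_xl above 50 N or contact force between any of lid_xl, lid_l, lid_m, lid_s and jar_l above 50 N or contact force between any of lid_xl, lid_l, lid_m, lid_s and jar_m above 50 N or contact force between any of lid_xl, lid_l, lid_m, lid_s and jar_s above 50 N).
It fails at once if a lid is dropped (falls free of the fingers faster than 0.55 m/s, a fall of about 15 mm) ((linear speed of lid_xl above 0.55 m/s and contact force between the fingers and lid_xl below 0.05 N) or (linear speed of lid_l above 0.55 m/s and contact force between the fingers and lid_l below 0.05 N) or (linear speed of lid_m above 0.55 m/s and contact force between the fingers and lid_m below 0.05 N) or (linear speed of lid_s above 0.55 m/s and contact force between the fingers and lid_s below 0.05 N)).
It fails at once if the compact is moved more than 20 mm (distance of compact from where it was at the start of the episode above 0.02 m).
It fails at once if the mirror stand is moved more than 20 mm or tipped (distance of mirror from where it was at the start of the episode above 0.02 m or angle between mirror's own z axis and vertical above 0.2 rad).
It also fails if it takes over 104 s, if anything falls off the work surface, if the arm or the gripper's body presses on something with over 40 N, if the wrist force passes 120 N, or if a joint passes its speed limit or range.

## Working session

There is one attempt and no reset: what is moved stays moved. The work goes in short steps, Python scripts to look and compute and a tool call to move; the robot and the scene stay as the last step left them, time stands still between calls to the robot, and variables do not carry over. Pictures are saved under pics/ and viewed, at most 14 in all, crops included, and the job is handed in when it is done.

Besides the shell and the picture viewer there is one more tool, called after "Emit:" as name(argument=value, ...) on one line, values as JSON. jog_arm: Moves the arm, as the interface text tells. Its arguments: {"type":"object","properties":{"motion":{"type":"array"},"squeeze":{"type":"number"}},"required":["motion"]}

```bash
mkdir -p pics; ls
python3 - <<'E'
from station import ctrl
import cv2
for n in("top","side"):
    im=ctrl.camera(n); cv2.imwrite(f"pics/{n}0.png",im[:,:,::-1]); print(ctrl.camera_model(n))
print(ctrl.get_obs(), ctrl.pinch_z)
E
```

```text
pics
{'intrinsics': array([[425.82308725,   0.        , 317.03651702],
       [  0.        , 425.82308725, 200.56862031],
       [  0.        ,   0.        ,   1.        ]]), 'k1': -0.11468968769243502, 'rvec': array([ 2.16661268, -2.11705767,  0.16203932]), 'tvec': array([0.08118716, 0.44585693, 1.06229411])}
{'intrinsics': array([[403.68858193,   0.        , 316.73997122],
       [  0.        , 403.68858193, 199.7891116 ],
       [  0.        ,   0.        ,   1.        ]]), 'k1': 0.031651733186601645, 'rvec': array([ 2.04820028, -0.72059994,  0.38762394]), 'tvec': array([-0.29747902,  0.24597236,  0.78897011])}
{'time_s': 0.1, 'qpos': array([ 1.23640108e+00,  3.00418774e-01,  1.52148544e+00,  9.15819035e-06,
        1.32070171e+00, -6.65995638e-02]), 'joint_vel': array([-1.46068388e-04,  6.95122079e-05, -2.96807806e-03, -2.35439598e-04,
       -1.28020565e-04,  8.32878252e-05]), 'tau': array([ 1.27501189e-03, -5.32636642e+01, -3.53288519e+01,  7.09975557e-02,
        2.35109363e-02, -8.42828194e-05]), 'ee_pos': array([0.14546061, 0.53018546, 0.20495549]), 'eef_rot': array([-3.14058222e+00, -7.62847091e-05,  2.87379466e+00]), 'force': array([-0.05548199, -0.59187577, -0.7365914 ]), 'moment': array([-0.0191156 , -0.0022897 , -0.04175123]), 'grip_force': 0.0, 'grip_width': 0.09399809387867143} 0.0188
```

View pics/top0.png

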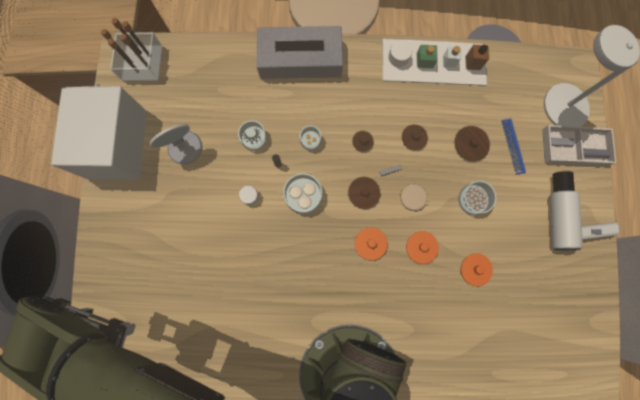

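View pics/side0.png

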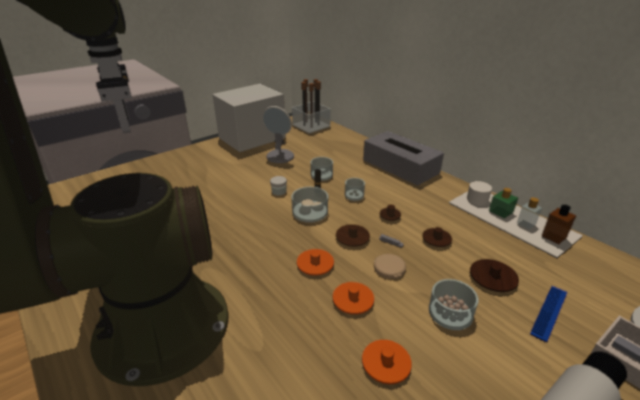

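The top view shows these candidates:
- **Dark lids:** s (363,141), m (415,137), xl (472,143), l (364,193). Orange look-alikes sit at (371,243), (422,247) and (477,269) and are to be left alone.
- **Canisters:** m (253,136), s (311,138), xl (303,194), l (477,197).
- **Bystanders:** compact (414,197), mirror (180,145).

Next I'll measure the sizes and overlay them on a crop.

```bash
cat > h.py <<'E'
import numpy as np,cv2
from station import ctrl
def mod(n):
    m=ctrl.camera_model(n);R=cv2.Rodrigues(m["rvec"])[0]
    return m["intrinsics"],np.array([m["k1"],0,0,0,0.]),m["rvec"],m["tvec"],R
def proj(n,P):
    K,d,r,t,R=mod(n);return cv2.projectPoints(np.asarray(P,float).reshape(-1,3),r,t,K,d)[0][:,0]
def back(n,uv,z):
    K,d,r,t,R=mod(n);p=cv2.undistortPoints(np.asarray(uv,float).reshape(-1,1,2),K,d)[:,0]
    D=np.c_[p,np.ones(len(p))]@R;C=-R.T@t
    return C+D*((z-C[2])/D[:,2])[:,None]
def circ(c,z,r,n=48):
    a=np.linspace(0,2*np.pi,n);return np.c_[c[0]+r*np.cos(a),c[1]+r*np.sin(a),0*a+z]
def fit(P):
    A=np.c_[2*P[:,:2],np.ones(len(P))];s=np.linalg.lstsq(A,(P[:,:2]**2).sum(1),rcond=None)[0]
    return s[:2],np.sqrt(s[2]+s[0]**2+s[1]**2)
def overlay(im,n,items,box,s,path):
    x0,x1,y0,y1=box;o=cv2.resize(im[y0:y1,x0:x1,::-1],None,fx=s,fy=s,interpolation=cv2.INTER_CUBIC)
    o=cv2.convertScaleAbs(o,alpha=1.5)
    for c,z,r in items:
        q=((proj(n,circ(c,z,r))-[x0-.5,y0-.5])*s).astype(int);cv2.polylines(o,[q],True,(0,255,0),1)
    cv2.imwrite(path,o)
E
python3 - <<'E'
from h import *
im=cv2.imread("pics/top0.png")[:,:,::-1]
v=im.max(2)
for nm,(u,w),r in [("s",(363,141),.029),("m",(415,137),.036),("xl",(472,143),.05),("l",(364,193),.043)]:
    m=(v<110).astype(np.uint8);m2=np.zeros_like(m);m2[w-25:w+25,u-25:u+25]=m[w-25:w+25,u-25:u+25]
    n,l,st,ce=cv2.connectedComponentsWithStats(m2);k=l[w,u]
    c=max(cv2.findContours((l==k).astype(np.uint8),0,1)[0],key=len)
    print(nm,fit(back("top",c[:,0],.012)),r,st[k])
for nm,p,z,r in[("m",(253,134),.048,.036),("s",(311,137),.045,.029),("xl",(303,193),.052,.05),("l",(477,196),.052,.043)]: print(nm,back("top",[p],z),)
print(-mod("top")[4].T@mod("top")[3])
overlay(im,"top",[],(230,510,112,232),2.85,"pics/c1.png")
E
```

```text
s (array([ 0.61166541, -0.02736385]), np.float64(0.02689028742598523)) 0.029 [353 131  20  21 328]
m (array([ 0.62726708, -0.1680233 ]), np.float64(0.03377464578887311)) 0.036 [402 125  25  25 497]
xl (array([ 0.61457596, -0.32727918]), np.float64(0.048259656962582165)) 0.05 [455 126  34  36 963]
l (array([ 0.47144169, -0.03186007]), np.float64(0.040616751346768294)) 0.043 [349 177  31  32 776]
m [[0.61403535 0.26307378 0.048     ]]
s [[0.60988392 0.1111066  0.045     ]]
xl [[0.45969453 0.12750204 0.052     ]]
l [[ 0.46258011 -0.32082113  0.052     ]]
[0.27796535 0.08854148 1.11747224]
```

View pics/c1.png

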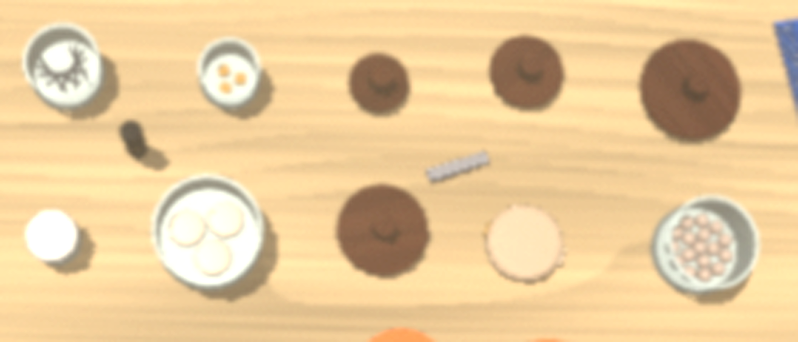

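Lid sizes match their descriptions. Now I'll refine the jar rims by edge response in both cameras and overlay them.

Run:
```python
from h import *
from scipy.ndimage import map_coordinates as mc
ims={n:cv2.imread(f"pics/{n}0.png")[:,:,::-1] for n in("top","side")}
def G(im):
    g=0
    for c in range(3):
        f=cv2.GaussianBlur(im[:,:,c].astype(np.float32),(0,0),.7);g=g+np.hypot(cv2.Sobel(f,5,1,0),cv2.Sobel(f,5,0,1))
    return np.sqrt(g)
g={n:G(i) for n,i in ims.items()}
def score(n,c,cs):
    return sum(mc(g[n],proj(n,circ(c,z,r)).T[::-1],order=1).mean() for z,r in cs)
J={"m":((.614,.263),.048,.036),"s":((.61,.111),.045,.029),"xl":((.46,.1275),.052,.05),"l":((.4626,-.321),.052,.043)}
L={"s":((.6117,-.0274),.029),"m":((.6273,-.168),.036),"xl":((.6146,-.3273),.05),"l":((.4714,-.0319),.043)}
items=[]
def opt(c,cs,ns):
    r=np.arange(-.012,.0121,.001);b=max((sum(score(n,(c[0]+a,c[1]+d),cs) for n in ns),c[0]+a,c[1]+d) for a in r for d in r);return np.round(b[1:],4)
for k,(c,h,r) in J.items():
    cs=[(h,r),(h,r-.004)];a=[opt(c,cs,[n]) for n in("top","side")];b=opt(c,cs,["top","side"]);print("jar",k,*a,b);items+=[(b,h,r),(b,h,r-.004)]
for k,(c,r) in L.items():
    cs=[(.014,r)];a=[opt(c,cs,[n]) for n in("top","side")];print("lid",k,*a);items+=[(c,.014,r)]
overlay(ims["top"],"top",items,(230,510,112,232),2.85,"pics/c2a.png")
overlay(ims["side"],"side",items,(260,540,140,340),2.85,"pics/c2b.png")
a=cv2.imread("pics/c2a.png");b=cv2.imread("pics/c2b.png");w=min(a.shape[1],b.shape[1]);o=np.vstack([a[:,:w],b[:,:w]]);cv2.imwrite("pics/c2.png",cv2.resize(o,None,fx=.65,fy=.65,interpolation=3))
```

```text
Traceback (most recent call last):
  File "h.py", line 7, in proj
    K,d,r,t,R=mod(n);return cv2.projectPoints(np.asarray(P,float).reshape(-1,3),r,t,K,d)[0][:,0]
              ~~~^^^
  File "h.py", line 4, in mod
    m=ctrl.camera_model(n);R=cv2.Rodrigues(m["rvec"])[0]
ValueError: time passes only in moves, steps and waits
```

```bash
sed -i 's/^def mod(n):/import functools\n@functools.cache\ndef mod(n):/' h.py
cat > meas.py <<'E'
from h import *
from scipy.ndimage import map_coordinates as mc
def G(im):
    g=0
    for c in range(3):
        f=cv2.GaussianBlur(im[:,:,c].astype(np.float32),(0,0),.7);g=g+np.hypot(cv2.Sobel(f,5,1,0),cv2.Sobel(f,5,0,1))
    return np.sqrt(g)
def opt(g,c,cs,ns,R=.012):
    r=np.arange(-R,R+1e-4,.001)
    sc=lambda c:sum(mc(g[n],proj(n,circ(c,z,q)).T[::-1],order=1).mean() for n in ns for z,q in cs)
    b=max((sc((c[0]+a,c[1]+d)),c[0]+a,c[1]+d) for a in r for d in r);return np.round(b[1:],4)
J={"m":((.614,.263),.048,.036),"s":((.61,.111),.045,.029),"xl":((.46,.1275),.052,.05),"l":((.4626,-.321),.052,.043)}
L={"s":((.6117,-.0274),.029),"m":((.6273,-.168),.036),"xl":((.6146,-.3273),.05),"l":((.4714,-.0319),.043)}
E
python3 - <<'E'
from meas import *
ims={n:cv2.imread(f"pics/{n}0.png")[:,:,::-1] for n in("top","side")}
g={n:G(i) for n,i in ims.items()}
items=[]
for k,(c,h,r) in J.items():
    cs=[(h,r),(h,r-.004)];a=[opt(g,c,cs,[n]) for n in("top","side")];b=opt(g,c,cs,["top","side"]);print("jar",k,*a,b);items+=[(b,h,r),(b,h,r-.004)]
for k,(c,r) in L.items():
    cs=[(.014,r)];a=[opt(g,c,cs,[n]) for n in("top","side")];print("lid",k,*a);items+=[(c,.014,r)]
overlay(ims["top"],"top",items,(230,510,112,232),2.85,"pics/c2a.png")
overlay(ims["side"],"side",items,(260,540,140,340),2.85,"pics/c2b.png")
a=cv2.imread("pics/c2a.png");b=cv2.imread("pics/c2b.png");w=min(a.shape[1],b.shape[1]);o=np.vstack([a[:,:w],b[:,:w]]);cv2.imwrite("pics/c2.png",cv2.resize(o,None,fx=.65,fy=.65,interpolation=3))
E
```

```text
jar m [0.613 0.266] [0.611 0.264] [0.613 0.266]
jar s [0.609 0.113] [0.608 0.11 ] [0.609 0.112]
jar xl [0.46   0.1285] [0.461  0.1295] [0.46   0.1285]
jar l [ 0.4596 -0.325 ] [ 0.4576 -0.329 ] [ 0.4576 -0.328 ]
lid s [ 0.6117 -0.0274] [ 0.6097 -0.0274]
lid m [ 0.6263 -0.168 ] [ 0.6243 -0.169 ]
lid xl [ 0.6146 -0.3263] [ 0.6126 -0.3273]
lid l [ 0.4704 -0.0319] [ 0.4674 -0.0329]
```

View pics/c2.png

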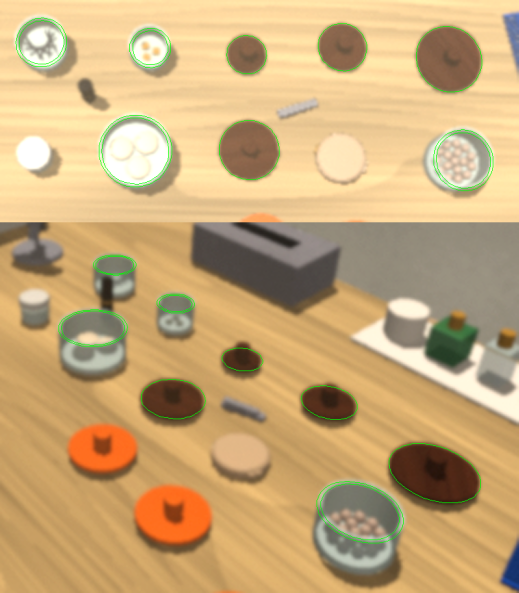

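The overlays fit everything well: the green rims and discs land on all four jars and lids in both views, including jar l at about (477,197). I'll start moving: first align the tool so that its x is world +y and its y is world +x.

Emit:
jog_arm(motion=[[0,0,0,0,0,0.145,-0.1],[0,0,0,0,0,0.145,-0.1],[0,0,0,0,0,0.145,-0.1],[0,0,0,0,0,0.145,-0.1],[0,0,0,0,0,0.145,-0.1]], squeeze=20)

```text
time_s: 0.6
ee_pos: [0.1455, 0.5302, 0.2051]
eef_rot: [-3.141, 0.0, 2.143]
force: [-0.9, -0.0, 0.9]
grip_width: 0.0573
grip_force: 0.0
```

Emit:
jog_arm(motion=[[0,0,0,0,0,0.145,-0.1],[0,0,0,0,0,0.145,-0.1],[0,0,0,0,0,0.145,-0.1],[0,0,0,0,0,0.143,-0.1],[0,0,0,0,0,0,-0.1]])

```text
time_s: 1.1
ee_pos: [0.1455, 0.5303, 0.2051]
eef_rot: [-3.141, 0.001, 1.568]
force: [-0.3, -0.3, 0.4]
grip_width: 0.0422
grip_force: 0.0
```

Emit:
jog_arm(motion=[[-0.047,0.027,0.008,0,0,0,-0.1],[-0.047,0.027,0.008,0,0,0,-0.1],[-0.047,0.027,0.008,0,0,0,-0.1],[-0.047,0.027,0.008,0,0,0,-0.1],[-0.047,0.027,0.008,0,0,0,-0.1]])

```text
time_s: 1.6
ee_pos: [0.2691, 0.3141, 0.1687]
eef_rot: [3.141, -0.0, 1.576]
force: [1.2, 0.4, 0.6]
grip_width: 0.0422
grip_force: 0.0
```

Emit:
jog_arm(motion=[[-0.047,0.027,0.008,0,0,0,-0.1],[-0.047,0.027,0.008,0,0,0,-0.1],[-0.047,0.027,0.008,0,0,0,-0.1],[-0.047,0.027,0.008,0,0,0,-0.1],[-0.047,0.027,0.008,0,0,0,-0.1]])

```text
time_s: 2.1
ee_pos: [0.3925, 0.0995, 0.1323]
eef_rot: [3.141, -0.0, 1.576]
force: [0.5, 0.4, 0.7]
grip_width: 0.0423
grip_force: 0.0
```

Emit:
jog_arm(motion=[[-0.046,0.027,0.01,0,0,0,-0.1],[-0.046,0.027,0.01,0,0,0,-0.1],[0,0,0,0,0,0,-0.1],[0,0,0,0,0,0,-0.1]])

```text
time_s: 2.5
ee_pos: [0.4415, 0.0161, 0.1136]
eef_rot: [-3.14, -0.0, 1.572]
force: [0.1, 1.0, 0.3]
grip_width: 0.0425
grip_force: 0.0
```

Emit:
jog_arm(motion=[[-0.024,0.014,0,0,0,0,-0.1],[-0.024,0.014,0.02,0,0,0,-0.1],[0,0,0.024,0,0,0,-0.1],[0,0,0,0,0,0,-0.1],[0,0,0,0,0,0,-0.1]])

```text
time_s: 3.0
ee_pos: [0.4694, -0.0302, 0.0706]
eef_rot: [-3.141, -0.0, 1.574]
force: [0.0, -0.8, 0.2]
grip_width: 0.0427
grip_force: 0.0
```

Run:
```python
from h import *
a=ctrl.camera("side");b=ctrl.camera("top");print(ctrl.get_obs()["ee_pos"])
s=proj("side",[.47,-.032,.036])[0].astype(int);t=proj("top",[.47,-.032,.036])[0].astype(int)
f=lambda im,p:cv2.resize(im[p[1]-45:p[1]+45,p[0]-45:p[0]+45,::-1],None,fx=4,fy=4,interpolation=2)
cv2.imwrite("pics/g1.png",cv2.convertScaleAbs(np.hstack([f(a,s),f(b,t)]),alpha=1.6));print(s,t)
```

```text
[ 0.47007171 -0.03046428  0.07135872]
[353 227] [365 191]
```

View pics/g1.png

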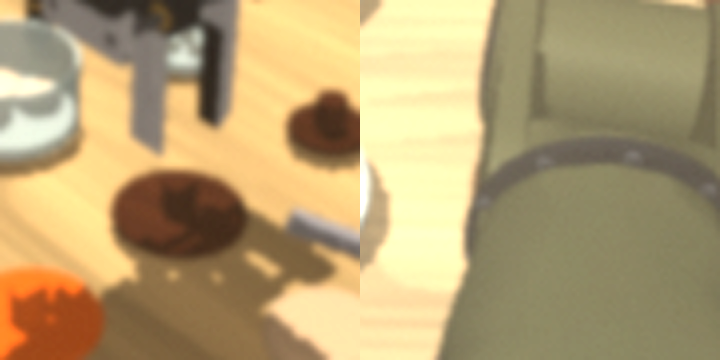

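The side crop shows the finger tips straddling the dark lid_l knob, with their midpoint directly above it. I'll descend and grip.

Emit:
jog_arm(motion=[[-0.002,0,0.025,0,0,0,-0.1],[0,0,0.02,0,0,0,-0.1],[0,0,0.008,0,0,0,-0.1],[0,0,0,0,0,0,-0.1],[0,0,0,0,0,0,-0.1]])

```text
time_s: 3.6
ee_pos: [0.4703, -0.0332, 0.0181]
eef_rot: [3.14, 0.0, 1.571]
force: [-0.3, 0.3, 0.8]
grip_width: 0.0422
grip_force: 0.0
```

Emit:
jog_arm(motion=[[0,0,0,0,0,0,-1],[0,0,0,0,0,0,-1],[0,0,0,0,0,0,-1],[0,0,0,0,0,0,-1],[0,0,0,0,0,0,-1]])

```text
time_s: 4.1
ee_pos: [0.47, -0.0333, 0.0175]
eef_rot: [3.141, 0.0, 1.571]
force: [-1.3, 0.2, 6.4]
grip_width: 0.021
grip_force: 20.0
```

Emit:
jog_arm(motion=[[0,0,-0.015,0,0,0,-1],[0,0,-0.03,0,0,0,-1],[0,0,-0.035,0,0,0,-1],[-0.02,0,-0.02,0,0,0,-1],[-0.03,0,0,0,0,0,-1]])

```text
time_s: 4.6
ee_pos: [0.4709, -0.0834, 0.1199]
eef_rot: [3.137, 0.001, 1.573]
force: [-0.3, -0.3, -1.1]
grip_width: 0.0212
grip_force: 20.0
```

Emit:
jog_arm(motion=[[-0.04,-0.002,0,0,0,0,-1],[-0.04,-0.002,0,0,0,0,-1],[-0.04,-0.002,0,0,0,0,-1],[-0.04,-0.002,0,0,0,0,-1],[-0.04,-0.002,0,0,0,0,-1]])

```text
time_s: 5.1
ee_pos: [0.4592, -0.2849, 0.1169]
eef_rot: [-3.141, -0.0, 1.571]
force: [1.4, -0.6, -0.5]
grip_width: 0.0217
grip_force: 20.0
```

Emit:
jog_arm(motion=[[-0.03,-0.001,0,0,0,0,-1],[-0.014,0,0,0,0,0,-1],[0,0,0,0,0,0,-1],[0,0,0,0,0,0,-1]])

```text
time_s: 5.5
ee_pos: [0.4587, -0.3262, 0.1168]
eef_rot: [-3.141, -0.001, 1.571]
force: [0.7, 0.2, -0.9]
grip_width: 0.0214
grip_force: 20.0
```

Emit:
jog_arm(motion=[[-0.001,0,0.025,0,0,0,-1],[0,0,0.015,0,0,0,-1],[0,0,0,0,0,0,-1],[0,0,0,0,0,0,-1]])

```text
time_s: 5.9
ee_pos: [0.4591, -0.3274, 0.0776]
eef_rot: [3.141, 0.0, 1.572]
force: [0.2, -0.1, -0.2]
grip_width: 0.0212
grip_force: 20.0
```

```bash
cat > look.py <<'E'
from meas import *
import sys
k,path=sys.argv[1:3]
a=ctrl.camera("side");p=ctrl.get_obs()["ee_pos"];g={"side":G(a)}
c,h,r=J[k];zt=p[2]-.0175+.014
l=opt(g,p[:2],[(zt,r)],["side"],.008);j=opt(g,c,[(h,r),(h,r-.004)],["side"],.012)
print("tcp",p.round(4),"lid",l,"jar",j)
s=proj("side",[*c,h+.01])[0].astype(int)
overlay(a,"side",[(l,zt,r),(j,h,r)],(s[0]-50,s[0]+50,s[1]-50,s[1]+50),5,path)
E
python3 look.py l pics/p1.png
```

```text
tcp [ 0.4593 -0.3278  0.0781] lid [ 0.4553 -0.3248] jar [ 0.4736 -0.314 ]
```

View pics/p1.png

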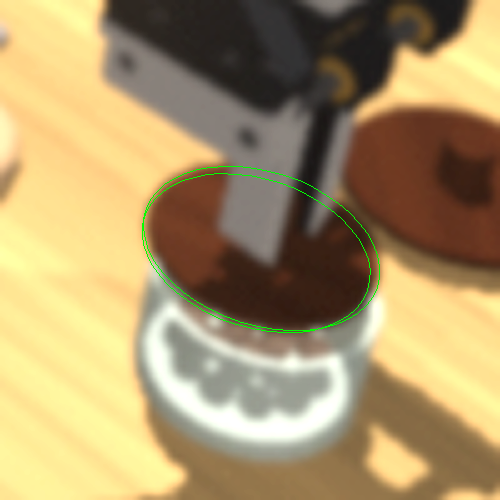

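Here the jar fit locked onto the lid, so that jar value is void. The visible rim arc (right end at about (383,300)) shows the lid roughly centred to within about 3 mm, and the taper leads it in. I'll lower gently while watching the force.

Emit:
jog_arm(motion=[[0,0,0.004,0,0,0,-1],[0,0,0.004,0,0,0,-1],[0,0,0.003,0,0,0,-1],[0,0,0,0,0,0,-1]])

```text
time_s: 6.35
ee_pos: [0.4585, -0.3282, 0.0656]
eef_rot: [-3.141, -0.0, 1.571]
force: [-0.4, 0.0, -0.8]
grip_width: 0.0212
grip_force: 20.0
```

Emit:
jog_arm(motion=[[0,0,0.002,0,0,0,-1],[0,0,0.002,0,0,0,-1],[0,0,0,0,0,0,-1]])

```text
time_s: 6.65
ee_pos: [0.4591, -0.3287, 0.0623]
eef_rot: [3.14, 0.001, 1.571]
force: [1.8, -1.9, 3.1]
grip_width: 0.0218
grip_force: 20.0
```

Emit:
jog_arm(motion=[[0,0,0.001,0,0,0,-1],[0,0,0,0,0,0,-1],[0,0,0,0,0,0,-0.35],[0,0,0,0,0,0,-0.1],[0,0,0,0,0,0,-0.1]])

```text
time_s: 7.15
ee_pos: [0.4584, -0.328, 0.0607]
eef_rot: [-3.141, -0.001, 1.571]
force: [0.4, -0.8, 0.0]
grip_width: 0.0406
grip_force: 0.0
```

Emit:
jog_arm(motion=[[0,0,-0.02,0,0,0,-0.1],[0,0,-0.04,0,0,0,-0.1],[0.02,0.02,-0.03,0,0,0,-0.1],[0.04,0.03,0,0,0,0,-0.1],[0.04,0.03,0,0,0,0,-0.1]])

```text
time_s: 7.65
ee_pos: [0.5395, -0.2274, 0.1519]
eef_rot: [3.14, 0.001, 1.569]
force: [0.3, 0.1, 0.1]
grip_width: 0.0423
grip_force: 0.0
```

```bash
python3 look.py l pics/p2.png
```

```text
tcp [ 0.5428 -0.2214  0.1513] lid [ 0.5508 -0.2294] jar [ 0.4626 -0.324 ]
```

View pics/p2.png

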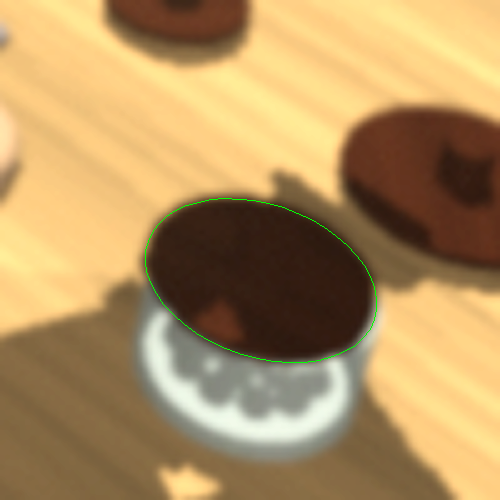

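Lid l sits flush on its rim (disc ellipse centred at about (261,280) in the crop). Next is lid xl.

Emit:
jog_arm(motion=[[-0.036,0.024,0.015,0,0,0,-0.1],[-0.036,0.024,0.03,0,0,0,-0.1],[-0.034,0.023,0.03,0,0,0,-0.1],[0,0,0,0,0,0,-0.1],[0,0,0,0,0,0,-0.1]])

```text
time_s: 8.2
ee_pos: [0.6074, -0.3318, 0.0762]
eef_rot: [-3.139, -0.002, 1.57]
force: [-1.2, -0.0, 1.0]
grip_width: 0.0422
grip_force: 0.0
```

Emit:
jog_arm(motion=[[0.005,0.006,0.02,0,0,0,-0.1],[0,0,0.02,0,0,0,-0.1],[0,0,0.009,0,0,0,-0.1],[0,0,0,0,0,0,-0.1],[0,0,0,0,0,0,-0.1]])

```text
time_s: 8.7
ee_pos: [0.6146, -0.3268, 0.0304]
eef_rot: [3.14, 0.001, 1.571]
force: [-0.3, 0.6, 0.4]
grip_width: 0.0425
grip_force: 0.0
```

Emit:
jog_arm(motion=[[0,0,0.012,0,0,0,-0.1],[0,0,0,0,0,0,-0.1],[0,0,0,0,0,0,-1],[0,0,0,0,0,0,-1],[0,0,0,0,0,0,-1]])

```text
time_s: 9.2
ee_pos: [0.6142, -0.327, 0.0173]
eef_rot: [3.141, 0.0, 1.571]
force: [-0.4, -0.2, 0.6]
grip_width: 0.0216
grip_force: 5.1
```

Emit:
jog_arm(motion=[[0,0,0,0,0,0,-1],[0,0,0,0,0,0,-1]])

```text
time_s: 9.4
ee_pos: [0.6142, -0.327, 0.0173]
eef_rot: [3.141, 0.0, 1.571]
force: [0.5, -0.8, 2.0]
grip_width: 0.0217
grip_force: 20.0
```

Emit:
jog_arm(motion=[[0,0,-0.015,0,0,0,-1],[0,0,-0.03,0,0,0,-1],[0,0,-0.03,0,0,0,-1],[0.01,-0.003,-0.03,0,0,0,-1],[0.025,-0.008,-0.01,0,0,0,-1]])

```text
time_s: 9.9
ee_pos: [0.6039, -0.2933, 0.1365]
eef_rot: [3.137, 0.003, 1.569]
force: [0.9, 1.1, 0.0]
grip_width: 0.0215
grip_force: 20.0
```

Emit:
jog_arm(motion=[[0.038,-0.013,0,0,0,0,-1],[0.04,-0.013,0,0,0,0,-1],[0.04,-0.013,0,0,0,0,-1],[0.04,-0.013,0,0,0,0,-1],[0.04,-0.013,0,0,0,0,-1]])

```text
time_s: 10.4
ee_pos: [0.5374, -0.0925, 0.1331]
eef_rot: [3.141, 0.0, 1.571]
force: [1.2, 0.8, -0.8]
grip_width: 0.0217
grip_force: 20.0
```

Emit:
jog_arm(motion=[[0.04,-0.014,0,0,0,0,-1],[0.04,-0.014,0,0,0,0,-1],[0.04,-0.014,0,0,0,0,-1],[0.04,-0.014,0,0,0,0,-1],[0.03,-0.012,0,0,0,0,-1]])

```text
time_s: 10.9
ee_pos: [0.4693, 0.098, 0.1332]
eef_rot: [3.14, -0.0, 1.572]
force: [0.4, 0.2, -0.1]
grip_width: 0.0216
grip_force: 20.0
```

Emit:
jog_arm(motion=[[0.02,-0.006,0,0,0,0,-1],[0,0,0,0,0,0,-1],[0,0,0,0,0,0,-1],[0,0,0,0,0,0,-1]])

```text
time_s: 11.3
ee_pos: [0.4645, 0.1153, 0.1324]
eef_rot: [3.141, 0.0, 1.57]
force: [-0.3, -0.7, -1.0]
grip_width: 0.0216
grip_force: 20.0
```

Emit:
jog_arm(motion=[[0.013,-0.0045,0.02,0,0,0,-1],[0,0,0.022,0,0,0,-1],[0,0,0.012,0,0,0,-1],[0,0,0,0,0,0,-1],[0,0,0,0,0,0,-1]])

```text
time_s: 11.8
ee_pos: [0.4601, 0.1287, 0.0786]
eef_rot: [3.141, -0.0, 1.57]
force: [-0.9, -0.5, -0.6]
grip_width: 0.021
grip_force: 20.0
```

```bash
cat > look2.py <<'E'
from meas import *
import sys
k,path=sys.argv[1:3]
a=ctrl.camera("side");p=ctrl.get_obs()["ee_pos"]
c,h,r=J[k];t=eval(sys.argv[3]);zb=p[2]-.0175+.008
print("tcp",p.round(4))
s=proj("side",[*c,h+.01])[0].astype(int)
overlay(a,"side",[(p,zb,r),(p,zb+.006,r),(t,h,r)],(s[0]-50,s[0]+50,s[1]-50,s[1]+50),5,path)
E
python3 look2.py xl pics/p3.png "(.460,.1285)"
```

```text
tcp [0.4602 0.1288 0.0789]
```

View pics/p3.png

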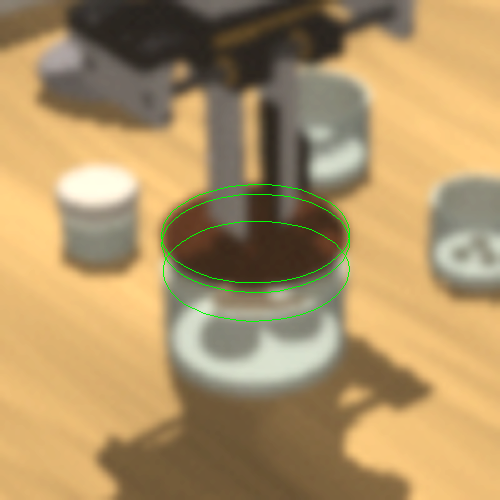

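Lid and rim overlays are concentric over jar xl. Lowering.

Emit:
jog_arm(motion=[[0,0,0.005,0,0,0,-1],[0,0,0.005,0,0,0,-1],[0,0,0.004,0,0,0,-1],[0,0,0,0,0,0,-1]])

```text
time_s: 12.25
ee_pos: [0.4593, 0.129, 0.0634]
eef_rot: [-3.141, 0.0, 1.571]
force: [-0.1, -0.6, -0.5]
grip_width: 0.0215
grip_force: 20.0
```

Emit:
jog_arm(motion=[[0,0,0.002,0,0,0,-1],[0,0,0.0015,0,0,0,-1],[0,0,0,0,0,0,-1]])

```text
time_s: 12.55
ee_pos: [0.4597, 0.1291, 0.0612]
eef_rot: [3.141, -0.0, 1.571]
force: [-4.5, -1.2, 10.3]
grip_width: 0.0213
grip_force: 20.0
```

Emit:
jog_arm(motion=[[0,0,0,0,0,0,-0.35],[0,0,0,0,0,0,-0.1],[0,0,0,0,0,0,-0.1],[0,0,-0.02,0,0,0,-0.1],[0,0,-0.035,0,0,0,-0.1]])

```text
time_s: 13.05
ee_pos: [0.4585, 0.1288, 0.1145]
eef_rot: [-3.137, 0.001, 1.571]
force: [-0.1, -0.5, 0.4]
grip_width: 0.0423
grip_force: 0.0
```

Emit:
jog_arm(motion=[[-0.025,0.025,-0.01,0,0,0,-0.1],[-0.033,0.032,0,0,0,0,-0.1],[-0.033,0.032,0,0,0,0,-0.1],[-0.033,0.032,0,0,0,0,-0.1],[-0.032,0.03,0,0,0,0,-0.1]])

```text
time_s: 13.55
ee_pos: [0.6117, -0.0285, 0.1253]
eef_rot: [3.142, -0.0, 1.571]
force: [0.1, 0.8, -0.8]
grip_width: 0.0425
grip_force: 0.0
```

Emit:
jog_arm(motion=[[0,0,0.02,0,0,0,-0.1],[0,0,0.025,0,0,0,-0.1],[0,0,0,0,0,0,-0.1],[0,0,0,0,0,0,-0.1]])

```text
time_s: 13.95
ee_pos: [0.6106, -0.0268, 0.0809]
eef_rot: [-3.141, -0.0, 1.571]
force: [0.2, -0.1, 0.2]
grip_width: 0.0423
grip_force: 0.0
```

Emit:
jog_arm(motion=[[0,0,0.03,0,0,0,-0.1],[0,0,0.023,0,0,0,-0.1],[0,0,0.01,0,0,0,-0.1],[0,0,0,0,0,0,-0.1],[0,0,0,0,0,0,-0.1]])

```text
time_s: 14.45
ee_pos: [0.6114, -0.0269, 0.0192]
eef_rot: [3.14, 0.0, 1.571]
force: [1.0, 0.2, 0.7]
grip_width: 0.0421
grip_force: 0.0
```

Emit:
jog_arm(motion=[[0,0,0,0,0,0,-1],[0,0,0,0,0,0,-1],[0,0,0,0,0,0,-1],[0,0,0,0,0,0,-1],[0,0,0,0,0,0,-1]])

```text
time_s: 14.95
ee_pos: [0.6109, -0.027, 0.0182]
eef_rot: [3.141, 0.0, 1.571]
force: [-1.9, 0.3, 5.8]
grip_width: 0.0214
grip_force: 20.0
```

Emit:
jog_arm(motion=[[0,0,-0.015,0,0,0,-1],[0,0,-0.03,0,0,0,-1],[0,0,-0.035,0,0,0,-1],[0.02,0,-0.017,0,0,0,-1],[0.03,0,0,0,0,0,-1]])

```text
time_s: 15.45
ee_pos: [0.6119, 0.0226, 0.1186]
eef_rot: [3.136, 0.0, 1.569]
force: [-0.2, 0.7, -0.8]
grip_width: 0.0212
grip_force: 20.0
```

Emit:
jog_arm(motion=[[0.035,-0.002,0,0,0,0,-1],[0.035,0,0,0,0,0,-1],[0.019,0,0,0,0,0,-1],[0,0,0.015,0,0,0,-1],[0,0,0,0,0,0,-1]])

```text
time_s: 15.95
ee_pos: [0.6075, 0.1117, 0.0976]
eef_rot: [-3.138, 0.001, 1.571]
force: [-0.1, -0.1, -0.8]
grip_width: 0.0215
grip_force: 20.0
```

Emit:
jog_arm(motion=[[0,0,0.018,0,0,0,-1],[0,0,0.012,0,0,0,-1],[0,0,0,0,0,0,-1],[0,0,0,0,0,0,-1]])

```text
time_s: 16.35
ee_pos: [0.6087, 0.1115, 0.0697]
eef_rot: [-3.141, 0.0, 1.57]
force: [-0.1, -0.4, 0.0]
grip_width: 0.0217
grip_force: 20.0
```

```bash
python3 look2.py s pics/p4.png "(.609,.112)"
```

```text
tcp [0.6089 0.1117 0.0701]
```

View pics/p4.png

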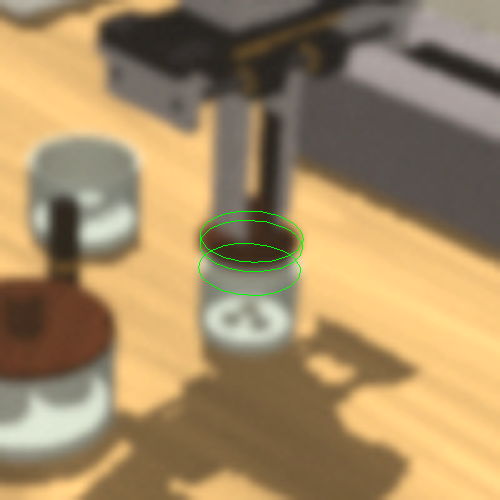

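The small lid (centre at about (249,238)) lines up with its jar (edges at about 200 and 299). Lid xl also looks level at the left of the crop. Lowering.

Emit:
jog_arm(motion=[[0,0,0.005,0,0,0,-1],[0,0,0.004,0,0,0,-1],[0,0,0.003,0,0,0,-1],[0,0,0,0,0,0,-1]])

```text
time_s: 16.8
ee_pos: [0.6086, 0.1122, 0.0572]
eef_rot: [-3.142, -0.0, 1.571]
force: [0.7, -0.3, -1.2]
grip_width: 0.0213
grip_force: 20.0
```

Emit:
jog_arm(motion=[[0,0,0.002,0,0,0,-1],[0,0,0.001,0,0,0,-1],[0,0,0,0,0,0,-1]])

```text
time_s: 17.1
ee_pos: [0.6098, 0.1124, 0.0559]
eef_rot: [3.138, -0.001, 1.571]
force: [2.4, 1.3, 7.5]
grip_width: 0.0213
grip_force: 20.0
```

Emit:
jog_arm(motion=[[0,0,0,0,0,0,-0.35],[0,0,0,0,0,0,-0.1],[0,0,0,0,0,0,-0.1],[0,0,-0.02,0,0,0,-0.1],[0,0,-0.035,0,0,0,-0.1]])

```text
time_s: 17.6
ee_pos: [0.6071, 0.1119, 0.1076]
eef_rot: [-3.136, 0.001, 1.571]
force: [0.3, 0.6, -0.6]
grip_width: 0.0423
grip_force: 0.0
```

Emit:
jog_arm(motion=[[-0.03,0.002,-0.01,0,0,0,-0.1],[-0.042,0.003,0,0,0,0,-0.1],[-0.042,0.003,0,0,0,0,-0.1],[-0.042,0.003,0,0,0,0,-0.1],[-0.042,0.003,0,0,0,0,-0.1]])

```text
time_s: 18.1
ee_pos: [0.6223, -0.0875, 0.1194]
eef_rot: [-3.141, -0.0, 1.571]
force: [1.0, 0.1, 0.4]
grip_width: 0.0424
grip_force: 0.0
```

Emit:
jog_arm(motion=[[-0.042,0.002,0,0,0,0,-0.1],[-0.04,0,0,0,0,0,-0.1],[0,0,0.03,0,0,0,-0.1],[0,0,0,0,0,0,-0.1],[0,0,0,0,0,0,-0.1]])

```text
time_s: 18.6
ee_pos: [0.6243, -0.1673, 0.0894]
eef_rot: [-3.14, -0.001, 1.571]
force: [-0.4, 0.5, 0.2]
grip_width: 0.0427
grip_force: 0.0
```

Emit:
jog_arm(motion=[[-0.001,0.001,0.035,0,0,0,-0.1],[0,0,0.026,0,0,0,-0.1],[0,0,0.01,0,0,0,-0.1],[0,0,0,0,0,0,-0.1],[0,0,0,0,0,0,-0.1]])

```text
time_s: 19.1
ee_pos: [0.6265, -0.1687, 0.0204]
eef_rot: [3.14, 0.001, 1.571]
force: [0.1, 0.1, -0.8]
grip_width: 0.0421
grip_force: 0.0
```

Emit:
jog_arm(motion=[[0,0,0,0,0,0,-1],[0,0,0,0,0,0,-1],[0,0,0,0,0,0,-1],[0,0,0,0,0,0,-1],[0,0,0,0,0,0,-1]])

```text
time_s: 19.6
ee_pos: [0.626, -0.169, 0.0193]
eef_rot: [3.14, 0.0, 1.571]
force: [-0.6, 0.4, 5.9]
grip_width: 0.0211
grip_force: 20.0
```

Emit:
jog_arm(motion=[[0,0,-0.015,0,0,0,-1],[0,0,-0.03,0,0,0,-1],[0,0,-0.035,0,0,0,-1],[0.015,0,-0.03,0,0,0,-1],[0.03,0,-0.01,0,0,0,-1]])

```text
time_s: 20.1
ee_pos: [0.6265, -0.1252, 0.143]
eef_rot: [3.137, 0.002, 1.568]
force: [0.1, 1.9, -0.6]
grip_width: 0.0213
grip_force: 20.0
```

Emit:
jog_arm(motion=[[0.04,-0.001,0,0,0,0,-1],[0.04,-0.001,0,0,0,0,-1],[0.04,-0.001,0,0,0,0,-1],[0.04,-0.001,0,0,0,0,-1],[0.04,-0.001,0,0,0,0,-1]])

```text
time_s: 20.6
ee_pos: [0.6203, 0.0776, 0.1396]
eef_rot: [3.141, -0.0, 1.571]
force: [0.5, -0.2, -0.0]
grip_width: 0.0218
grip_force: 20.0
```

Emit:
jog_arm(motion=[[0.04,-0.002,0,0,0,0,-1],[0.04,-0.002,0,0,0,0,-1],[0.04,-0.002,0,0,0,0,-1],[0.035,-0.001,0,0,0,0,-1],[0.02,-0.001,0,0,0,0,-1]])

```text
time_s: 21.1
ee_pos: [0.6121, 0.2535, 0.1393]
eef_rot: [3.141, -0.0, 1.573]
force: [-0.4, -0.1, -0.6]
grip_width: 0.0214
grip_force: 20.0
```

Emit:
jog_arm(motion=[[0.012,0,0,0,0,0,-1],[0,0,0,0,0,0,-1],[0,0,0,0,0,0,-1],[0,0,0,0,0,0,-1]])

```text
time_s: 21.5
ee_pos: [0.6129, 0.2617, 0.1386]
eef_rot: [-3.142, 0.0, 1.569]
force: [0.3, -0.4, -0.3]
grip_width: 0.0213
grip_force: 20.0
```

Emit:
jog_arm(motion=[[0.0035,0,0.02,0,0,0,-1],[0,0,0.025,0,0,0,-1],[0,0,0.018,0,0,0,-1],[0,0,0,0,0,0,-1],[0,0,0,0,0,0,-1]])

```text
time_s: 22.0
ee_pos: [0.613, 0.2659, 0.0762]
eef_rot: [3.141, -0.0, 1.57]
force: [0.1, 0.3, 0.6]
grip_width: 0.0213
grip_force: 20.0
```

```bash
python3 look2.py m pics/p5.png "(.613,.266)"
```

```text
tcp [0.6133 0.2662 0.0769]
```

View pics/p5.png

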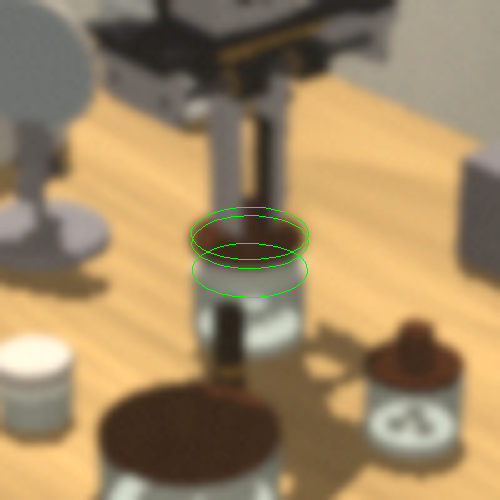

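Lid m is aligned over jar m (edges at about 190/305 against 192/305), the mirror is clear, and lid s is seated. Lowering.

Emit:
jog_arm(motion=[[-0.0005,0,0.006,0,0,0,-1],[0,0,0.005,0,0,0,-1],[0,0,0.004,0,0,0,-1],[0,0,0,0,0,0,-1]])

```text
time_s: 22.45
ee_pos: [0.6129, 0.2662, 0.0605]
eef_rot: [3.141, -0.0, 1.571]
force: [1.1, -0.4, -0.5]
grip_width: 0.0215
grip_force: 20.0
```

Emit:
jog_arm(motion=[[0,0,0.002,0,0,0,-1],[0,0,0.001,0,0,0,-1],[0,0,0,0,0,0,-1]])

```text
time_s: 22.75
ee_pos: [0.6133, 0.2664, 0.0593]
eef_rot: [3.139, -0.001, 1.571]
force: [-1.3, -1.5, 12.4]
grip_width: 0.0216
grip_force: 20.0
```

Emit:
jog_arm(motion=[[0,0,0,0,0,0,-0.35],[0,0,0,0,0,0,-0.1],[0,0,0,0,0,0,-0.1],[0,0,-0.02,0,0,0,-0.1],[0,0,-0.04,0,0,0,-0.1]])

```text
time_s: 23.25
ee_pos: [0.611, 0.2655, 0.1147]
eef_rot: [-3.135, 0.002, 1.571]
force: [0.5, 0.6, 0.3]
grip_width: 0.0423
grip_force: 0.0
```

Emit:
jog_arm(motion=[[0,0,-0.04,0,0,0,-0.1],[-0.03,-0.03,-0.03,0,0,0,-0.1],[-0.04,-0.03,0,0,0,0,-0.1],[-0.04,-0.03,0,0,0,0,-0.1],[-0.04,-0.03,0,0,0,0,-0.1]])

```text
time_s: 23.75
ee_pos: [0.4921, 0.116, 0.1862]
eef_rot: [-3.141, 0.0, 1.571]
force: [0.8, -1.0, 0.7]
grip_width: 0.0423
grip_force: 0.0
```

Emit:
jog_arm(motion=[[-0.04,-0.03,0,0,0,0,-0.1],[-0.04,-0.03,0,0,0,0,-0.1],[-0.04,-0.03,0,0,0,0,-0.1],[-0.04,-0.03,0,0,0,0,-0.1],[-0.04,-0.02,0,0,0,0,-0.1]])

```text
time_s: 24.25
ee_pos: [0.3518, -0.0837, 0.1864]
eef_rot: [3.141, 0.0, 1.571]
force: [0.8, -0.8, 0.1]
grip_width: 0.0421
grip_force: 0.0
```

Emit:
jog_arm(motion=[[-0.03,0,0,0,0,0,-0.1],[-0.03,0,0,0,0,0,-0.1],[0,0,0,0,0,0,-0.1],[0,0,0,0,0,0,-0.1]])

```text
time_s: 24.65
ee_pos: [0.3535, -0.1428, 0.1862]
eef_rot: [-3.141, -0.0, 1.569]
force: [-1.0, -0.1, 0.5]
grip_width: 0.0424
grip_force: 0.0
```

Run:
```python
from meas import *
ims={n:ctrl.camera(n) for n in("top","side")};g={n:G(i) for n,i in ims.items()}
est={"m":(.613,.266),"s":(.609,.112),"xl":(.46,.1285),"l":(.4585,-.3275)};it=[];ij=[]
for k,(c,h,r) in J.items():
    print(k,*[opt(g,est[k],[(h+.006,r)],[n],.01) for n in g]);it.append((est[k],h+.006,r));it.append((est[k],0,r))
overlay(ims["top"],"top",it,(160,510,100,240),2.2,"pics/ea.png");overlay(ims["side"],"side",it,(240,540,120,340),1.9,"pics/eb.png")
a=cv2.imread("pics/ea.png");b=cv2.imread("pics/eb.png");W=770
p=lambda x:cv2.copyMakeBorder(x[:,:W],0,0,0,max(0,W-x.shape[1]),0)
cv2.imwrite("pics/e.png",cv2.resize(np.vstack([p(a),p(b)]),None,fx=.8,fy=.8,interpolation=3))
```

```text
m [0.614 0.267] [0.603 0.276]
s [0.612 0.112] [0.606 0.104]
xl [0.46   0.1275] [0.457  0.1265]
l [ 0.4605 -0.3265] [ 0.4575 -0.3265]
```

View pics/e.png

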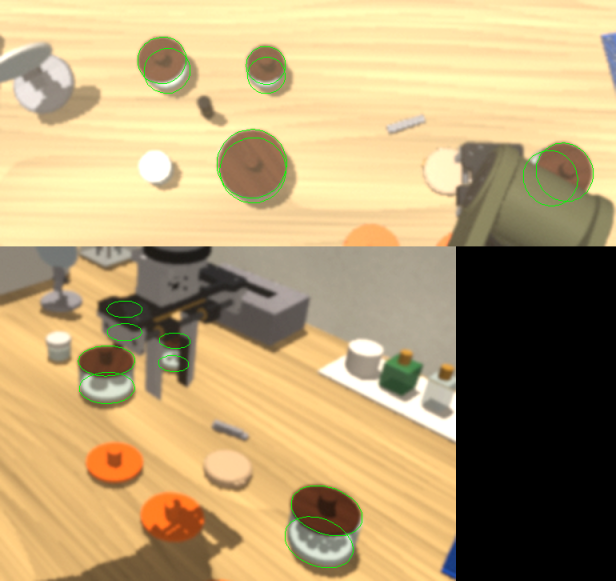

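All four lids look concentric and seated, and the compact (441,171) and mirror are in place. The gripper hid m and s in the side view, so I'll clear it for one last check.

Emit:
jog_arm(motion=[[-0.04,0,-0.02,0,0,0,-0.1],[-0.04,0,-0.03,0,0,0,-0.1],[-0.04,0,-0.03,0,0,0,-0.1],[-0.03,0,0,0,0,0,-0.1],[0,0,0,0,0,0,-0.1]])

```text
time_s: 25.25
ee_pos: [0.354, -0.2944, 0.2664]
eef_rot: [3.142, 0.0, 1.57]
force: [0.4, 0.4, -1.1]
grip_width: 0.0426
grip_force: 0.0
```

Run:
```python
from h import *
a=ctrl.camera("side");overlay(a,"side",[],(260,540,130,330),2.85,"pics/f.png");print(ctrl.get_obs()["ee_pos"])
```

```text
[ 0.35387883 -0.29280756  0.26600937]
```

View pics/f.png

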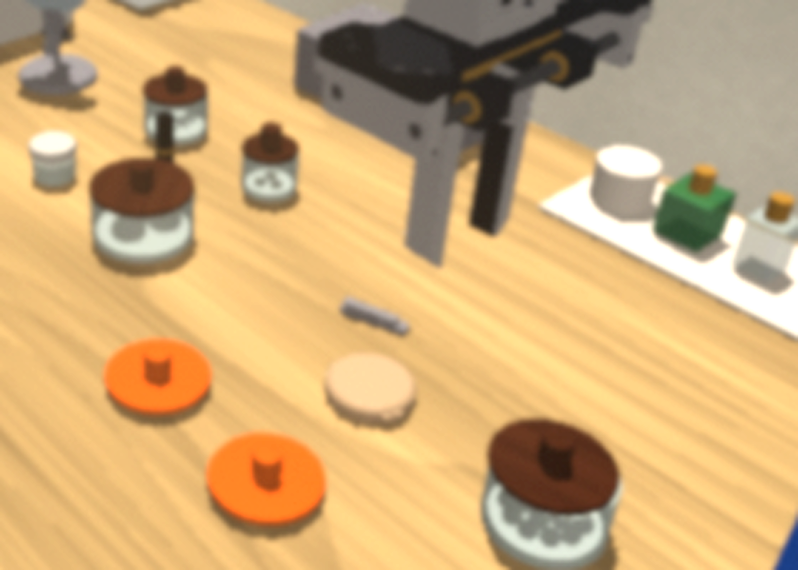

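All four lids sit level and flush: m (175,90), s (270,150), xl (142,187), l (553,463).

```bash
python3 -c "
from station import ctrl
print(ctrl.hand_in())"
```

```text
the job is handed in; nothing more can be done
None
```

All four lids are on their matching canisters, and the job was handed in at about 25 s of the 104 s allowed. The last pictures showed every lid level and flush and the mirror and compact where they stood, but the hand-in returned no verdict.

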